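# Face the jar's label out of the drawer, then shut it

### The job

The big amber jar stands on a swivel in the half-open counter drawer. With the drawer still out, gently roll the jar round by the edge of its lid with a fingertip until its paper label faces squarely towards the drawer's far end (away from the drawer's front board), then ease the drawer fully home. Don't press hard on the glass jar, don't slam the drawer, and leave the other things alone.

Things in the scene. Friction and masses are not known exactly. Their poses are not given: they have to be found in the camera images.
- jar: amber glass jar, 96 mm across, with a smooth steel lid 92 mm across, 16 mm thick; 122 mm from underside to the lid's middle; 0.4 to 0.8 kg. Origin: centre of its underside; z along its axis; x points out through the middle of its label. It cannot be lifted off; it turns either way without stops about its axis, resists with about 0.13 N m and stays where left. Over 16 N is too hard for it.
- jar_label (a point): middle of the paper label's face (62 mm high, 72 degrees of the jar's side), 48 mm from the jar's axis, 50 mm above its underside. A paper seal strip, 14 mm wide, runs from the middle of the lid over its edge down to the label, showing the label's side from above too.
- jar_lid (a point): centre of the lid's top, on the jar's axis. The lid is screwed on crooked: its edge stands up to 4 mm above or below its middle, and where is not given, so feel for it. A closed fingertip pressed down on the lid about 37 mm from the axis with some 8 to 12 N and carried round in an arc takes the jar along; too light, it slips.
- swivel (a point): centre of the worn swivel plate under the jar, on its axis; moves with the drawer, does not turn with the jar. x points to the drawer's far end (the way the label must face), y across to the left, z along the jar's axis, which leans about 3 degrees, so a point of the lid's edge rises and falls by 2 mm as it turns. It gives about 1 mm per 15 N pressed down.
- tray (a joint): how far the drawer stands out, m: 0 = fully home against its stop, 0.08 to 0.11 at the start, 0.13 at most. It slides level, home along the swivel's x. It resists with about 5 N, more when pushed fast, and stays where left.
- tray_lip (a point): middle of the top edge of the drawer's front board on its outer face (towards the robot), 72 mm above the counter. Board: dark wood, 320 mm wide, 14 mm thick, face from 12 to 72 mm above the counter, no handle; push it on this face. The jar's axis is 145 mm behind it. x points the way the drawer goes home.
- station: the drawer's fixed oak frame on the counter, 290 mm deep, 350 mm wide, 60 mm high, open at the top and towards the robot. Origin: on the counter; x points the way the drawer goes home, y left. The drawer is 250 mm deep, its sides 44 mm high over the counter.
- cazuela: glazed blue earthenware cazuela, 170 mm wide, 55 mm high, two small lugs; a bystander. Origin: centre of its underside.
- paella_pan: small dark paella pan, 200 mm wide at the rim (250 mm over its two loop handles), 38 mm high; a bystander. Origin: centre of its underside.
- small_jar: small amber jar with a steel cap, 60 mm wide, 85 mm high, standing on the counter outside the drawer; a bystander. Origin: centre of its underside.
- pepper_mill: turned dark wood pepper mill, 54 mm wide, 155 mm high; a bystander. Origin: centre of its underside.
- salt_bowl: white salt bowl, 90 mm wide, 45 mm high; a bystander. Origin: centre of its underside.
- fish_slice: stainless fish slice, 190 mm long, up to 55 mm wide, under 8 mm thick, lying in the drawer's left compartment (seen from the robot); it rides along with the drawer. Origin: middle of its underside.
- wooden_spoon: wooden spoon, 186 mm long, up to 48 mm wide, 9 mm thick, lying in the drawer's right compartment; it rides along with the drawer. Origin: middle of its underside.

How it is judged:
By the outcome, as a careful person would: the job done as asked, in the order asked, and still so for the second after the job is handed in, with the robot touching nothing.
It also fails if it takes over 61 s, if anything falls off the work surface, if the arm or the gripper's body presses on something with over 40 N, if the wrist force passes 120 N, or if a joint passes its speed limit or range.

### The arm

A 6-joint arm with a two-finger parallel gripper is mounted at the origin on the work surface. World frame = base frame: x ahead of the robot, y to its left, z up, the work surface at z = 0. Lengths are in mm, angles in rad, forces in N, time in s.
With the tool pointing down it reaches from about 350 to 875 mm from the base axis. Payload 4.2 kg.
Tool frame: the origin (TCP) lies at the very end of the fingers, on their centre line; the grasp point (between the pads) lies 19 mm behind it; z points along the fingers, y is the line along which they close (so a half turn about z gives the same grasp; the last joint's range is limited). The gripper opens to 85 mm and grips with 20 to 120 N. Pads are 22 mm wide; open, the fingers measure 114 mm over their backs; the gripper's body (76 mm by 85 mm) begins 54 mm behind the grasp point. The pads swing forward as they close: fully open they stand 13 mm farther back than shut.
Start: joints at [0.259, 0.385, 0.008, 0, -1.194, -0.259], TCP at [624.979, 0.025, 231.312] pointing down, gripper open.
Joint ranges: [-3.14, 3.14], [-1.21, 2.06], [-1.07, 1.41], [-3.16, 2.05], [-2.99, -0.16], [-3.1, 3.1]. Speed limits (rad/s): [2.79, 2.79, 3.14, 3.14, 3.14, 3.14].

### API

Orientations are given as a unit quaternion [x, y, z, w].
In Python, from bench import arm gives the robot as it stands.
- The arm moves only by the tool servo_tool, never from a script. Its argument "rows" is a list that holds one entry, the list of rows, each a list of 7 numbers: the finger opening in mm, from 0 to 85.4, then the shift along the tool's x, y, z in mm, then the turn, a rotation vector about the tool's x, y, z in rad. A call has 1 to 10 rows; each row is the pose to reach, as a shift and turn from the pose commanded when the call began, along the tool's axes at that moment; what a row does not reach only later rows make up. A row lasts 1/8 s, in which the tool goes at most 62.5 mm and 10.7 degrees, less where a joint would pass 70% of its speed; a pose out of reach is approached as far as the arm can. A call with a gripper value outside its range is refused whole. The fingers move at their own pace and stop on an object; the grip force is fixed at half the most. Time passes only in rows, so rows that repeat a pose let the fingers close. It gives the time, the measured TCP pose, the force, the opening and the grip force at its end, in the units of the state.
- arm.read_state(): the state, without advancing time (a new reading comes with each control period).
- arm.get_image(name): name is "scene" or "side" or "wrist"; returns the picture (384x512x3 uint8, red, green, blue); there is no depth.
- arm.camera_params(name): a dict with "intrinsics" (3x3 intrinsics, pixels), "R" (3x3) and "t" (3): a world point X has camera coordinates R X + t. Camera axes: x right, y down, z forward; pixel columns grow to the right and rows downward; lengths in mm; the calibration is good to about 2 mm. The wrist camera is an equidistant fisheye: a pixel r from the principal point sees the ray r / f radians off the axis. A picture is of the moment at which its call begins: read the wrist's pose just before it. camera_params takes no time and is no camera call; for the wrist camera it gives the pose at the moment of the call.
- arm.job_done(): hands the job in; it is judged then, once.
The state is a dict: "clock": time; "joints": joint angles; "joint_vel": joint speeds; "joint_efforts": joint torques, N m; "position": TCP position; "ee_rot": TCP orientation; "contact_force": force on the tool from outside, world axes, zero at the start; "wrist_torque": the same for the moment, N m; "gripper_width": finger opening in mm; "grasp_force": force on a finger pad.
Only numpy, scipy, OpenCV 4.12 (cv2) and the standard library are available. Lean on these libraries where they do the work, as an engineer would, in place of code of your own. Each camera call takes 0.05 s, during which the arm holds its last target. There are 200 camera calls.

## Working session

There is one attempt and no reset: what is moved stays moved. The work goes in short steps, Python scripts to look and compute and a tool call to move; the robot and the scene stay as the last step left them, time stands still between calls to the robot, and variables do not carry over. Pictures are saved under pics/ and viewed, at most 12 in all, crops included, and the job is handed in when it is done.

Besides the shell and the picture viewer there is one more tool, called after ">>>" by a JSON object that holds its "fn" and its "kwargs". servo_tool: Moves the arm, as the interface text tells. Its arguments: {"type":"object","properties":{"rows":{"type":"array"}},"required":["rows"]}

```bash
mkdir -p pics; python3 - <<'E'
from bench import arm
import cv2,numpy as np
s=arm.read_state();print(s)
a=[arm.get_image(n) for n in("scene","side","wrist")]
for n,i in zip(("scene","side","wrist"),a):
    cv2.imwrite(f"pics/{n}0.png",i[...,::-1]); p=arm.camera_params(n);print(n,{k:np.round(v,4).tolist() for k,v in p.items()})
E
```

```text
{'clock': 0.0, 'joints': array([ 2.58621964e-01,  3.85533143e-01,  6.60374414e-03, -5.08532683e-04,
       -1.19398035e+00, -2.58601402e-01]), 'joint_vel': array([ 0.00043131, -0.00058399,  0.00135855, -0.0003863 ,  0.00043843,
       -0.00022759]), 'joint_efforts': array([-9.55001960e-04, -3.92286408e+01,  1.88399577e+01,  4.18616563e+00,
       -4.72148502e-03,  8.27910434e-07]), 'position': array([6.24408443e+02, 3.34802530e-02, 2.30225653e+02]), 'ee_rot': array([-0.7070473 ,  0.70716543,  0.00073556, -0.00079463]), 'contact_force': array([-0.30430914,  0.34220443, -0.77488782]), 'wrist_torque': array([ 0.02559172, -0.04272687, -0.055115  ]), 'grasp_force': 0.0, 'gripper_width': 84.78473522022844}
scene {'intrinsics': [[467.8969, 0.0, 266.1131], [0.0, 467.8969, 186.7363], [0.0, 0.0, 1.0]], 'R': [[-0.6905, 0.7231, 0.0156], [0.5468, 0.5361, -0.6432], [-0.4735, -0.4356, -0.7655]], 't': [377.5195, -259.5927, 1741.3058]}
side {'intrinsics': [[451.7435, 0.0, 253.9262], [0.0, 451.7435, 189.5144], [0.0, 0.0, 1.0]], 'R': [[-0.7438, -0.6684, 0.0066], [-0.3913, 0.4274, -0.815], [0.5419, -0.6088, -0.5794]], 't': [458.6139, 296.3536, 1245.0839]}
wrist {'intrinsics': [[297.3186, 0.0, 259.4266], [0.0, 297.3186, 188.2659], [0.0, 0.0, 1.0]], 'R': [[-1.0, -0.0001, 0.0002], [-0.0, 0.9558, 0.2939], [-0.0002, 0.2939, -0.9558]], 't': [625.7852, -36.7624, 379.1527]}
```

View pics/scene0.png

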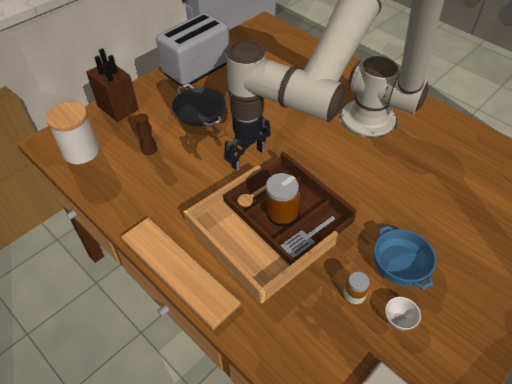

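View pics/wrist0.png

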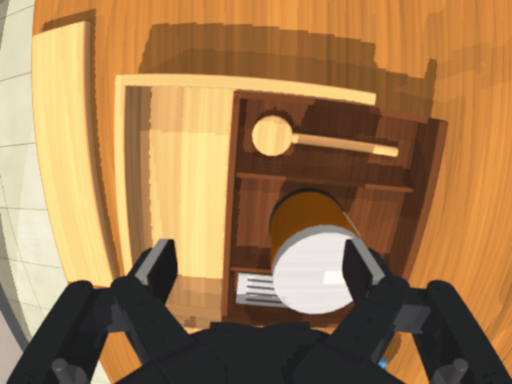

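View pics/side0.png

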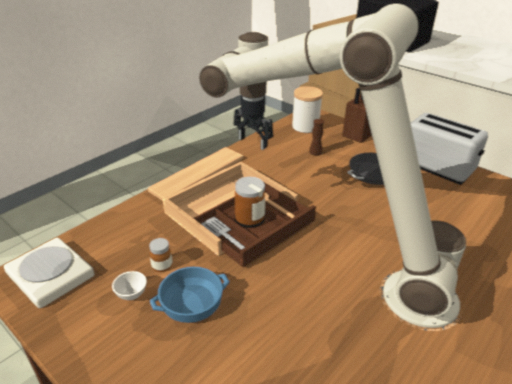

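The drawer opens toward the robot and goes home roughly along +x. The strip on the lid points back toward the robot, at about (335,277) in the wrist view. Next I enlarge the jar and the frame.

```bash
cat > h.py <<'E'
import numpy as np,cv2
from bench import arm
def ray(n,uv,p=None):
    p=p or arm.camera_params(n);K=np.array(p["intrinsics"]);R=np.array(p["R"]);t=np.array(p["t"])
    x=(uv[0]-K[0,2])/K[0,0];y=(uv[1]-K[1,2])/K[1,1]
    if n=="wrist":
        r=np.hypot(x,y)+1e-12;d=np.array([np.sin(r)*x/r,np.sin(r)*y/r,np.cos(r)])
    else: d=np.array([x,y,1])
    return -R.T@t,R.T@d
def at(n,uv,z,p=None):
    c,d=ray(n,uv,p);return c+d*(z-c[2])/d[2]
def proj(n,X,p=None):
    p=p or arm.camera_params(n);K=np.array(p["intrinsics"]);c=np.array(p["R"])@np.array(X,float)+np.array(p["t"])
    if n=="wrist":
        q=np.hypot(c[0],c[1])+1e-12;th=np.arctan2(q,c[2]);v=c[:2]/q*th
    else: v=c[:2]/c[2]
    return v*K[0,0]+K[:2,2]
E
python3 - <<'E'
import cv2,numpy as np
s=cv2.imread("pics/scene0.png")[140:300,180:360];d=cv2.imread("pics/side0.png")[150:270,150:330];w=cv2.imread("pics/wrist0.png")[60:340,100:460]
f=lambda i,a,b:cv2.resize(i,(a,b),interpolation=cv2.INTER_CUBIC)
m=np.zeros((590,800,3),np.uint8)
m[:350,:394]=f(s,394,350);m[:262,400:793]=f(d,393,262);m[290:570,400:760]=w
w2=cv2.imread("pics/wrist0.png")[215:325,255:375];m[352:590,0:260]=f(w2,260,238)
cv2.imwrite("pics/m.png",m)
E
```

```text
(no output)
```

View pics/m.png

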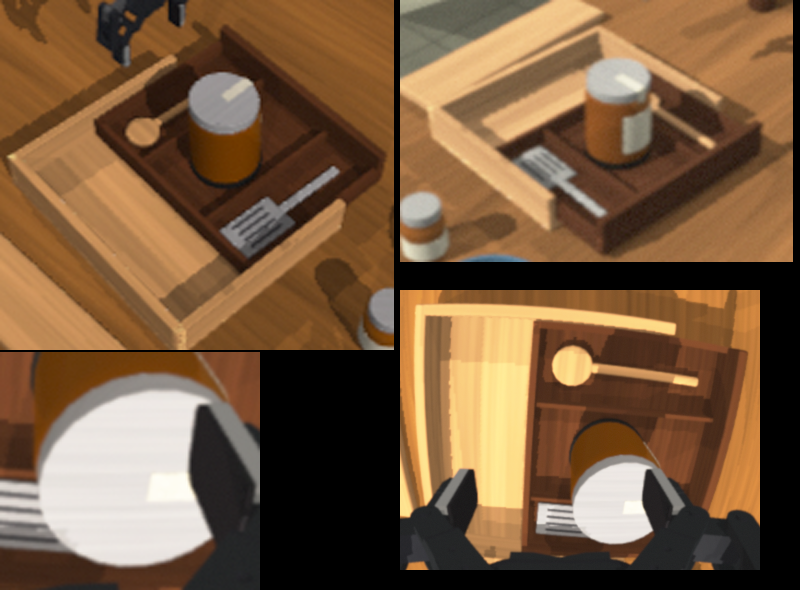

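```bash
python3 - <<'E'
from h import *
np.set_printoptions(precision=1,suppress=True)
S=lambda x,y:(180+x/2.189,140+y/2.1875); D=lambda x,y:(150+(x-400)/2.183,150+y/2.183); W=lambda x,y:(255+x/2.1667,215+(y-352)/2.1636); V=lambda x,y:(x-300,y-230)
P={}
for k,n,uv,z in [("stRL(small y?)","scene",S(10,158),60),("stR2","scene",S(180,347),60),("stF","scene",S(343,203),60),("lipA","scene",S(383,158),72),("lipB","scene",S(222,28),72),
 ("lipA side","side",D(605,238),72),("lipB side","side",D(760,125),72),("st side back","side",D(602,30),60),("st side back2","side",D(430,107),60),("st side f","side",D(553,196),60),
 ("lipB w","wrist",V(746,350),72),("lip w mid","wrist",V(719,480),72),("st w back","wrist",V(416,306),60),("st w front","wrist",V(675,327),60),
 ("lid s","scene",S(224.5,101),130),("lid d","side",D(618,78),130),("lid w","wrist",W(131,470),130),
 ("strip s","scene",S(250,85),130),("strip d","side",D(642,87),130),("strip w","wrist",W(150,487),130)]:
    P[k]=at(n,uv,z);print(k,P[k])
# triangulate lid
A=np.zeros((3,3));b=np.zeros(3)
for n,uv in (("scene",S(224.5,101)),("side",D(618,78)),("wrist",W(131,470))):
    c,d=ray(n,uv);d/=np.linalg.norm(d);M=np.eye(3)-np.outer(d,d);A+=M;b+=M@c
print("lid tri",np.linalg.solve(A,b))
E
```

```text
stRL(small y?) [ 784.3 -104.5   60. ]
stR2 [823.9 249.7  60. ]
stF [529.8 260.3  60. ]
lipA [442.9 257.6  72. ]
lipB [415.6 -58.2  72. ]
lipA side [409.8 272.6  72. ]
lipB side [402.1 -54.3  72. ]
st side back [ 766.5 -102.5   60. ]
st side back2 [809.1 235.9  60. ]
st side f [525.9 251.9  60. ]
lipB w [410.2 -66.2  72. ]
lip w mid [420.4  99.5  72. ]
st w back [ 785.8 -111.    60. ]
st w front [499.9 -84.   60. ]
lid s [555.2  70.9 130. ]
lid d [582.2  59.1 130. ]
lid w [571.3  81.3 130. ]
strip s [510.8  76.4 130. ]
strip d [541.1  52.4 130. ]
strip w [561.5  91.1 130. ]
lid tri [569.   75.6 143.3]
```

>>> {"fn": "servo_tool", "kwargs": {"rows": [[[0, -20, 20, -50, 0, 0, 0], [0, -50, 50, -100, 0, 0, 0], [0, -60, 50, -110, 0, 0, 0], [0, -60, 50, -110, 0, 0, 0], [0, -60, 50, -110, 0, 0, 0], [0, -60, 50, -110, 0, 0, 0]]]}}

```text
clock: 0.9
position: [574.8, 59.4, 339.3]
ee_rot: [-0.707, 0.707, 0.001, -0.002]
contact_force: [-0.1, -0.3, 0.9]
gripper_width: -0.3
grasp_force: 0.0
```

```bash
python3 - <<'E'
from bench import arm
import cv2,numpy as np,json
p=arm.camera_params("wrist");i=arm.get_image("wrist");s=arm.read_state();print(s["clock"],s["position"],s["gripper_width"],s["contact_force"],s["joints"])
json.dump({k:np.array(v).tolist() for k,v in p.items()},open("pw1.json","w"))
cv2.imwrite("pics/wrist1.png",i[...,::-1]);cv2.imwrite("pics/wrist1b.png",cv2.resize(i[...,::-1],(800,600),interpolation=cv2.INTER_CUBIC))
j=arm.get_image("scene");cv2.imwrite("pics/scene1.png",j[...,::-1])
E
```

```text
0.95 [574.93157208  59.35711921 339.58792264] 0.029697614700305065 [-1.28401972 -0.9147398   1.26737762] [ 3.82954506e-01  2.51453838e-01  8.36837097e-02 -9.24361127e-05
 -1.40626304e+00 -3.83969159e-01]
```

View pics/wrist1b.png

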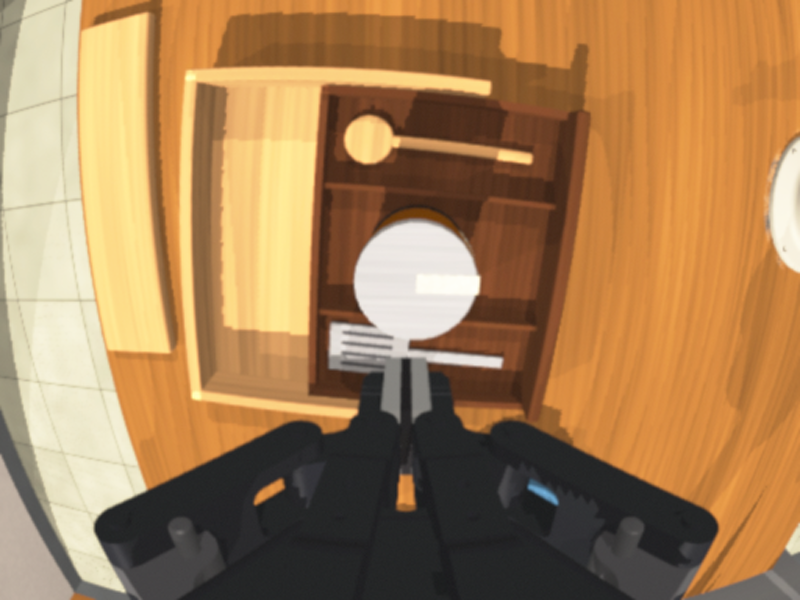

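The lid centre is near (416,280) in the 800-px view. The strip runs from (416,284) to (480,285). The lip's outer edge runs from (588,113) to (535,418).

```bash
python3 - <<'E'
from h import *
import json
np.set_printoptions(precision=1,suppress=True)
p=json.load(open("pw1.json"))
im=cv2.imread("pics/wrist1.png");h=cv2.cvtColor(im,cv2.COLOR_BGR2HSV)
m=((h[...,1]<40)&(h[...,2]>150)).astype(np.uint8);_,l,st,c=cv2.connectedComponentsWithStats(m)
k=l[179,255];print(st[k],c[k])
cs,_=cv2.findContours((l==k).astype(np.uint8),0,1);pts=max(cs,key=len)[:,0,:].astype(float)
a=lambda x,y,z:at("wrist",(x*.64-.18,y*.64-.18),z,p)
for z in (140,145,150):
    q=np.array([at("wrist",u,z,p) for u in pts]);
    A=np.c_[2*q[:,:2],np.ones(len(q))];s=np.linalg.lstsq(A,(q[:,:2]**2).sum(1),rcond=None)[0];r=np.sqrt(s[2]+s[0]**2+s[1]**2);
    good=abs(np.hypot(*(q[:,:2]-s[:2]).T)-r)<3;s=np.linalg.lstsq(A[good],(q[good,:2]**2).sum(1),rcond=None)[0];r=np.sqrt(s[2]+s[0]**2+s[1]**2);print(z,s[:2],r)
    e=a(480,285,z);i=a(417,284,z);print(" strip",e,i,"dir",np.degrees(np.arctan2(*(e-i)[1::-1])),"from centre",np.degrees(np.arctan2(*(e[:2]-s[:2])[::-1])))
def L(n,u,v,z):
    P,Q=a(*u,z),a(*v,z);d=Q-P;print(n,P,Q,np.linalg.norm(d),"ang",np.degrees(np.arctan2(d[1],d[0])))
L("lip outer",(588,113),(537,418),72)
L("back",(188,75),(194,400),60)
L("side",(490,88),(188,75),60)
L("part1",(555,206),(330,185),40);L("part2",(537,327),(320,312),40)
L("drawer back inner",(322,90),(311,392),44)
E
```

```text
[ 211  141  111   94 5903] [262.9 187.6]
140 [568.8  97.7] 57.66644694138367
 strip [518.3  80.5 140. ] [567.   79.7 140. ] dir 179.0580735818213 from centre -161.09067189761697
145 [568.9  96.1] 56.82334621125078
 strip [519.1  79.  145. ] [567.2  78.2 145. ] dir 179.05807358182128 from centre -161.09067189758042
150 [568.9  94.3] 56.043008560675254
 strip [520.   77.6 150. ] [567.3  76.8 150. ] dir 179.0580735818213 from centre -161.15995300217605
lip outer [409.5 -63.6  72. ] [435.9 246.6  72. ] 311.29244613384924 ang 85.14175023681287
back [ 783.5 -107.2   60. ] [814.  236.5  60. ] 345.09424988670366 ang 84.91711627157115
side [499.6 -81.3  60. ] [ 783.5 -107.2   60. ] 285.0197553856087 ang -5.217678920059361
part1 [428.4  27.8  40. ] [647.5   9.5  40. ] 219.82265269893938 ang -4.758659038304268
part2 [437.9 154.5  40. ] [662.8 137.2  40. ] 225.5429307996927 ang -4.40235702159049
drawer back inner [653.3 -81.9  44. ] [678.5 228.1  44. ] 311.01064573408655 ang 85.35336361719854
```

```bash
python3 - <<'E'
from h import *
import json
np.set_printoptions(precision=1,suppress=True)
p=json.load(open("pw1.json"));s=(180+224.5/2.189,140+101/2.1875);d=(150+218/2.183,150+78/2.183);w=(416.5*.64-.18,283.5*.64-.18)
R=[ray("wrist",w,p),ray("scene",s),ray("side",d)]
for idx in ((0,1),(0,2),(0,1,2)):
    A=np.zeros((3,3));b=np.zeros(3)
    for i in idx:
        c,e=R[i];e=e/np.linalg.norm(e);M=np.eye(3)-np.outer(e,e);A+=M;b+=M@c
    print(idx,np.linalg.solve(A,b))
print(at("wrist",w,147,p), [at("wrist",(x*.64-.18,283.5*.64-.18),147,p) for x in (354,480)])
E
```

```text
(0, 1) [566.5  78.6 145.5]
(0, 2) [567.   76.9 146.5]
(0, 1, 2) [566.4  78.  146.4]
[567.6  77.3 147. ] [array([614.5,  77.2, 147. ]), array([519.5,  77.3, 147. ])]
```

>>> {"fn": "servo_tool", "kwargs": {"rows": [[[0, -10, -5, 40, 0, 0, 0.15], [0, -25, -12, 90, 0, 0, 0.3], [0, -40, -20, 140, 0, 0, 0.45], [0, -42, -20, 160, 0, 0, 0.6], [0, -42, -20, 166, 0, 0, 0.75], [0, -42, -20, 166, 0, 0, 0.8], [0, -42, -20, 166, 0, 0, 0.8], [0, -42, -20, 166, 0, 0, 0.8]]]}}

```text
clock: 2.0
position: [595.0, 101.8, 175.2]
ee_rot: [-0.376, 0.927, -0.0, -0.0]
contact_force: [-0.1, -0.5, 0.5]
gripper_width: 0.2
grasp_force: 0.0
```

```bash
python3 - <<'E'
from bench import arm
import cv2,numpy as np,json
p=arm.camera_params("wrist");i=arm.get_image("wrist");s=arm.read_state();print(s["clock"],s["position"],s["ee_rot"],s["contact_force"],s["joints"])
json.dump({k:np.array(v).tolist() for k,v in p.items()},open("pw2.json","w"))
d=arm.get_image("side")[150:270,150:330]
m=np.zeros((600,800,3),np.uint8);m[:384,:512]=i;m[384:584,:300]=cv2.resize(d,(300,200),interpolation=cv2.INTER_CUBIC)
cv2.imwrite("pics/w2.png",m[...,::-1]);cv2.imwrite("pics/wrist2.png",i[...,::-1])
E
```

```text
2.05 [595.04981481 101.88009929 175.28927913] [-3.76095497e-01  9.26580907e-01  7.20099291e-07 -2.31678436e-07] [ 0.24315851  0.21502581 -1.39375222] [ 4.37457872e-01  3.92558227e-01 -1.27322769e-01 -1.68490021e-06
 -1.05091572e+00 -1.23709578e+00]
```

View pics/w2.png

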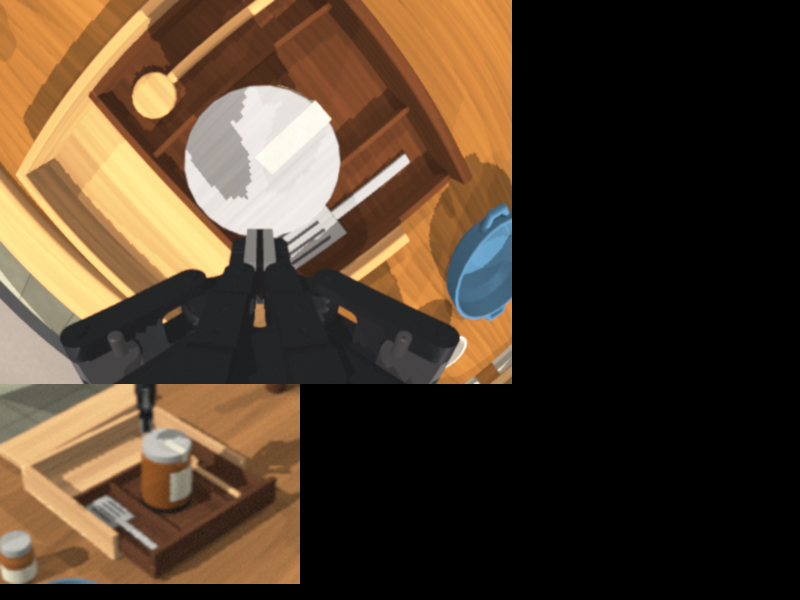

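>>> {"fn": "servo_tool", "kwargs": {"rows": [[[0, 0, 0, 15, 0, 0, 0], [0, 0, 0, 21, 0, 0, 0], [0, 0, 0, 23, 0, 0, 0], [0, 0, 0, 23, 0, 0, 0]]]}}

```text
clock: 2.6
position: [595.0, 102.0, 152.1]
ee_rot: [-0.376, 0.927, -0.0, -0.0]
contact_force: [-0.9, 0.2, -0.5]
gripper_width: -0.0
grasp_force: 0.0
```

```bash
python3 - <<'E'
from h import *
import json
p=json.load(open("pw2.json"))
np.set_printoptions(precision=1,suppress=True)
c=at("wrist",(262,161),147,p);a,b=at("wrist",(265,163),147,p),at("wrist",(324,111),147,p);d=b-a
print(c,a,b,np.degrees(np.arctan2(d[1],d[0])),[at("wrist",q,147,p) for q in((185,160),(340,160))])
E
```

```text
[567.2  74.3 147. ] [566.8  76.4 147. ] [520.8  79.1 147. ] 176.6992280595618 [array([598.6,  40.7, 147. ]), array([533.8, 107.2, 147. ])]
```

>>> {"fn": "servo_tool", "kwargs": {"rows": [[[0, 0, 0, 1, 0, 0, 0], [0, 0, 0, 2, 0, 0, 0], [0, 0, 0, 2, 0, 0, 0]]]}}

```text
clock: 2.98
position: [595.3, 102.1, 151.0]
ee_rot: [-0.376, 0.927, -0.0, 0.001]
contact_force: [-0.0, 0.7, 1.4]
gripper_width: -0.3
grasp_force: 1.1
```

>>> {"fn": "servo_tool", "kwargs": {"rows": [[[0, 0, 0, 0.5, 0, 0, 0], [0, 0, 0, 1, 0, 0, 0], [0, 0, 0, 1, 0, 0, 0]]]}}

```text
clock: 3.35
position: [595.5, 102.1, 150.5]
ee_rot: [-0.376, 0.927, -0.0, 0.001]
contact_force: [-1.1, 0.1, 5.5]
gripper_width: 0.2
grasp_force: 3.0
```

>>> {"fn": "servo_tool", "kwargs": {"rows": [[[0, 0, 0, 0.5, 0, 0, 0], [0, 0, 0, 1, 0, 0, 0], [0, 0, 0, 1, 0, 0, 0]]]}}

```text
clock: 3.72
position: [595.7, 102.2, 150.3]
ee_rot: [-0.376, 0.927, -0.0, 0.001]
contact_force: [-1.7, 0.3, 8.9]
gripper_width: 0.1
grasp_force: 4.3
```

>>> {"fn": "servo_tool", "kwargs": {"rows": [[[0, 0, 1.65, 0.4, 0, 0, -0.0436], [0, 0.04, 3.31, 0.4, 0, 0, -0.0873], [0, 0.17, 4.95, 0.4, 0, 0, -0.1309], [0, 0.37, 6.59, 0.4, 0, 0, -0.1745], [0, 0.64, 8.22, 0.4, 0, 0, -0.2182], [0, 0.98, 9.84, 0.4, 0, 0, -0.2618]]]}}

```text
clock: 4.47
position: [590.0, 107.9, 150.6]
ee_rot: [-0.495, 0.869, -0.002, 0.003]
contact_force: [3.0, -3.4, 7.8]
gripper_width: 0.0
grasp_force: 3.9
```

```bash
cat > chk.py <<'E'
from h import *
import sys
p=arm.camera_params("wrist");i=arm.get_image("wrist");s=arm.read_state();n=sys.argv[1]
np.set_printoptions(precision=2,suppress=True)
cv2.imwrite(f"pics/{n}.png",i[...,::-1])
h=cv2.cvtColor(i,cv2.COLOR_RGB2HSV).astype(int);r,g,b=[i[...,k].astype(int) for k in range(3)]
c=np.array(eval(sys.argv[2]));z=float(sys.argv[3])
# strip: warm paper pixels on lid
U,V=np.meshgrid(range(512),range(384));P={}
W=np.array([at("wrist",(u,v),z,p) for u,v in zip(U.ravel(),V.ravel())])[:,:2].reshape(384,512,2)
rad=np.hypot(*(W-c).transpose(2,0,1));m=(rad<44)&(r-b>int(sys.argv[4]) if len(sys.argv)>4 else (rad<44)&(r-b>14))&(r>130)
_,l,st,_=cv2.connectedComponentsWithStats(m.astype(np.uint8));k=1+np.argmax(st[1:,4]);q=W[l==k]
d=np.linalg.svd(q-q.mean(0),full_matrices=False)[2][0];d*=np.sign(d@(q.mean(0)-c))
t=(q-q.mean(0))@d;w=(q-q.mean(0))@np.array([-d[1],d[0]])
print("clock",s["clock"],"F",s["contact_force"],"pos",s["position"],"q",s["joints"])
print("strip px",st[k],"mean",q.mean(0),"len",np.ptp(t),"wid",np.ptp(w),"dir",np.degrees(np.arctan2(d[1],d[0])),"dir from c",np.degrees(np.arctan2(*(q.mean(0)-c)[::-1])))
E
python3 chk.py w3 "[567,76.5]" 147
```

```text
clock 4.525 F [ 2.51 -3.64  8.43] pos [589.87 108.05 150.58] q [ 0.45  0.41 -0.18  0.   -0.98 -0.99]
strip px [ 260  112   81   75 1568] mean [553.22  73.77] len 46.64483219394834 wid 18.385847861988893 dir -164.78413238752796 dir from c -168.80798077204716
```

>>> {"fn": "servo_tool", "kwargs": {"rows": [[[0, 0, 1.65, 0.6, 0, 0, -0.0436], [0, 0.04, 3.31, 0.7, 0, 0, -0.0873], [0, 0.17, 4.95, 0.7, 0, 0, -0.1309], [0, 0.37, 6.59, 0.7, 0, 0, -0.1745], [0, 0.64, 8.22, 0.7, 0, 0, -0.2182], [0, 0.98, 9.84, 0.7, 0, 0, -0.2618], [0, 1.39, 11.44, 0.7, 0, 0, -0.3054], [0, 1.87, 13.02, 0.7, 0, 0, -0.3491]]]}}

```text
clock: 5.52
position: [579.0, 113.7, 150.9]
ee_rot: [-0.638, 0.77, -0.003, 0.004]
contact_force: [2.7, -1.3, 10.5]
gripper_width: 0.3
grasp_force: 5.2
```

```bash
python3 chk.py w4 "[567,76.5]" 147
```

```text
clock 5.575 F [ 2.12 -2.12 10.04] pos [578.8  113.79 150.94] q [ 0.47  0.39 -0.2   0.   -0.97 -0.66]
strip px [ 262  114   89   72 2613] mean [547.85  67.45] len 45.298187320849706 wid 15.425243165513642 dir -155.60237261313094 dir from c -154.7122820798427
```

View pics/w4.png

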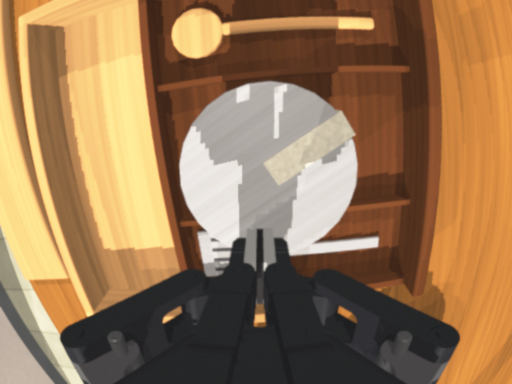

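>>> {"fn": "servo_tool", "kwargs": {"rows": [[[0, 0, 1.65, 0, 0, 0, -0.0436], [0, 0.04, 3.31, 0, 0, 0, -0.0873], [0, 0.17, 4.95, 0, 0, 0, -0.1309], [0, 0.37, 6.59, 0, 0, 0, -0.1745], [0, 0.64, 8.22, 0, 0, 0, -0.2182], [0, 0.98, 9.84, 0, 0, 0, -0.2618], [0, 1.39, 11.44, 0, 0, 0, -0.3054], [0, 1.87, 13.02, 0, 0, 0, -0.3491], [0, 2.42, 14.58, 0, 0, 0, -0.3927], [0, 3.04, 16.11, 0, 0, 0, -0.4363]]]}}

```text
clock: 6.82
position: [563.7, 115.1, 151.5]
ee_rot: [0.79, -0.613, 0.004, -0.005]
contact_force: [2.8, 2.5, 11.2]
gripper_width: -0.1
grasp_force: 5.8
```

```bash
python3 chk.py w5 "[567,76.5]" 147
```

```text
clock 6.875 F [ 2.16  0.7  11.41] pos [563.42 115.12 151.55] q [ 0.48  0.36 -0.24  0.   -0.95 -0.23]
strip px [ 265  118   88   70 2561] mean [552.87  60.35] len 44.777706237307626 wid 15.442571798881321 dir -132.4037486663881 dir from c -131.1829110618644
```

>>> {"fn": "servo_tool", "kwargs": {"rows": [[[0, 0, 1.65, -0.1, 0, 0, -0.0436], [0, 0.04, 3.31, -0.2, 0, 0, -0.0873], [0, 0.17, 4.95, -0.3, 0, 0, -0.1309], [0, 0.37, 6.59, -0.4, 0, 0, -0.1745], [0, 0.64, 8.22, -0.5, 0, 0, -0.2182], [0, 0.98, 9.84, -0.6, 0, 0, -0.2618], [0, 1.39, 11.44, -0.7, 0, 0, -0.3054], [0, 1.87, 13.02, -0.8, 0, 0, -0.3491], [0, 2.42, 14.58, -0.9, 0, 0, -0.3927], [0, 3.04, 16.11, -0.9, 0, 0, -0.4363]]]}}

```text
clock: 8.12
position: [548.3, 109.6, 152.1]
ee_rot: [0.904, -0.428, 0.004, -0.005]
contact_force: [1.1, 6.5, 13.2]
gripper_width: -0.1
grasp_force: 5.9
```

```bash
python3 chk.py w6 "[567,76.5]" 147
```

```text
clock 8.175 F [-0.46  4.96 11.59] pos [548.1  109.5  152.15] q [ 0.49  0.34 -0.28  0.   -0.94  0.2 ]
strip px [ 266  121   85   55 1447] mean [557.94  47.87] len 43.3840389709288 wid 15.784935944789282 dir -107.02712318935427 dir from c -107.56022301237967
```

>>> {"fn": "servo_tool", "kwargs": {"rows": [[[0, -0.2, 1.65, -0.4, 0, 0, -0.0436], [0, -0.3, 3.31, -0.6, 0, 0, -0.0873], [0, -0.3, 4.95, -0.7, 0, 0, -0.1309], [0, -0.2, 6.59, -0.8, 0, 0, -0.1745], [0, 0.1, 8.22, -0.9, 0, 0, -0.2182], [0, 0.4, 9.84, -1, 0, 0, -0.2618], [0, 0.8, 11.44, -1.1, 0, 0, -0.3054], [0, 1.2, 13.02, -1.2, 0, 0, -0.3491], [0, 1.7, 14.58, -1.2, 0, 0, -0.3927], [0, 2.3, 16.11, -1.3, 0, 0, -0.4363]]]}}

```text
clock: 9.43
position: [535.4, 97.3, 152.4]
ee_rot: [0.975, -0.222, 0.003, -0.003]
contact_force: [-3.0, 6.8, 11.8]
gripper_width: 0.1
grasp_force: 5.3
```

```bash
python3 chk.py w7 "[567,76.5]" 147
```

```text
clock 9.475 F [-4.16  5.56 12.36] pos [535.16  97.03 152.32] q [ 0.48  0.32 -0.31 -0.   -0.94  0.65]
strip px [269 152  12   8  19] mean [575.53  68.75] len 6.624944147919285 wid 0.8495493459239817 dir -80.33812580298427 dir from c -42.24176994776297
```

>>> {"fn": "servo_tool", "kwargs": {"rows": [[[0, 0, 0, -2, 0, 0, 0], [0, 0, 0, -6, 0, 0, 0], [0, 0, 0, -12, 0, 0, 0], [0, 0, 0, -20, 0, 0, 0], [0, 0, 0, -20, 0, 0, 0], [0, 0, 0, -20, 0, 0, 0]]]}}

```text
clock: 10.22
position: [532.8, 94.6, 169.3]
ee_rot: [0.975, -0.224, -0.0, 0.0]
contact_force: [0.6, -0.7, -0.9]
gripper_width: 0.0
grasp_force: 0.0
```

```bash
python3 - <<'E'
from h import *
import json
p=arm.camera_params("wrist");i=arm.get_image("wrist");s=arm.read_state();np.set_printoptions(precision=2,suppress=True)
print(s["clock"],s["position"],s["contact_force"],s["ee_rot"])
json.dump({k:np.array(v).tolist() for k,v in p.items()},open("pw8.json","w"))
cv2.imwrite("pics/w8.png",i[...,::-1]);cv2.imwrite("pics/w8b.png",cv2.resize(i[...,::-1],(800,600),interpolation=cv2.INTER_CUBIC))
E
```

```text
10.275 [532.77  94.56 169.16] [-0.14 -0.65  0.3 ] [ 0.97 -0.22 -0.    0.  ]
```

View pics/w8b.png

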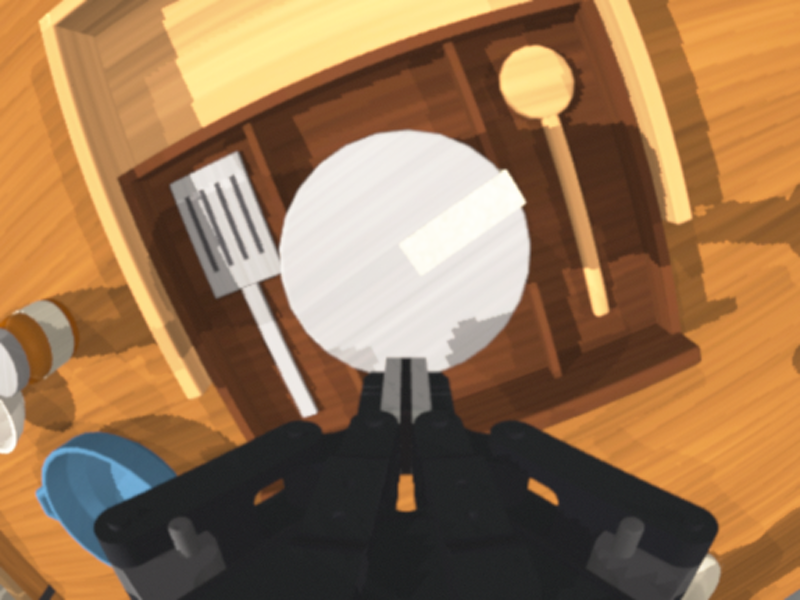

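```bash
python3 - <<'E'
from h import *
import json
np.set_printoptions(precision=1,suppress=True)
p=json.load(open("pw8.json"));a=lambda x,y,z=147:at("wrist",(x*.64-.18,y*.64-.18),z,p)
s,e=a(411,261),a(516,188);d=e-s;print(s,e,np.linalg.norm(d),np.degrees(np.arctan2(d[1],d[0])))
for k in((280,250),(529,250),(405,130),(404.5,253)):print(a(*k))
P,Q=a(700,348,72),a(250,500,72)
print("lip pt",P)
P,Q=a(122,178,44),a(585,2,44);d=P-Q;print("back",P,Q,np.linalg.norm(d),np.degrees(np.arctan2(d[1],d[0])))
# fit lid circle, grid
im=cv2.imread("pics/w8.png");h=cv2.cvtColor(im,cv2.COLOR_BGR2HSV);m=((h[...,1]<45)&(h[...,2]>110)).astype(np.uint8)
m=cv2.morphologyEx(m,cv2.MORPH_OPEN,np.ones((15,15)));cs,_=cv2.findContours(m,0,1);c=max(cs,key=cv2.contourArea)[:,0,:].astype(float)
c=c[(c[:,1]<215)&(c[:,0]>182)]
for z in(145,149):
    q=np.array([at("wrist",u,z,p)[:2] for u in c])
    for _ in range(4):
        A=np.c_[2*q,np.ones(len(q))];x=np.linalg.lstsq(A,(q**2).sum(1),rcond=None)[0];r=np.sqrt(x[2]+x[:2]@x[:2]);res=abs(np.hypot(*(q-x[:2]).T)-r);q=q[res<max(1.2,1.5*np.median(res))]
    print(z,x[:2],r,len(q),res.std())
E
```

```text
[566.6  75.4 147. ] [574.7  29.6 147. ] 46.502182253162175 -79.96168655564617
[591.8 117.1 147. ]
[551.6  34.1 147. ]
[610.   56.8 147. ]
[570.3  76.2 147. ]
lip pt [418.  -65.2  72. ]
back [679.3 228.   44. ] [646.  -80.5  44. ] 310.30604248913096 83.8307156915086
145 [567.8  77.6] 46.8479688265806 267 0.2417706356812569
149 [568.6  77.2] 45.724922615257306 267 0.2359748754095413
```

>>> {"fn": "servo_tool", "kwargs": {"rows": [[[0, 2.3, 0, 10, 0, 0, 0], [0, 2.3, 0, 15, 0, 0, 0], [0, 2.3, 0, 16, 0, 0, 0], [0, 2.3, 0, 16.7, 0, 0, 0], [0, 2.3, 0, 17.4, 0, 0, 0], [0, 2.3, 0, 18.1, 0, 0, 0], [0, 2.3, 0, 18.6, 0, 0, 0], [0, 2.3, 0, 18.6, 0, 0, 0]]]}}

```text
clock: 11.28
position: [535.0, 93.6, 152.2]
ee_rot: [0.975, -0.223, 0.0, -0.0]
contact_force: [-3.8, 0.3, 7.2]
gripper_width: -0.0
grasp_force: 4.0
```

>>> {"fn": "servo_tool", "kwargs": {"rows": [[[0, -0.4, 1.61, 0.3, 0, 0, -0.0436], [0, -0.8, 3.22, 0.6, 0, 0, -0.0873], [0, -0.8, 4.83, 0.7, 0, 0, -0.1309], [0, -0.6, 6.42, 0.7, 0, 0, -0.1745], [0, -0.3, 8.01, 0.7, 0, 0, -0.2182], [0, 0.1, 9.58, 0.7, 0, 0, -0.2618], [0, 0.5, 11.13, 0.7, 0, 0, -0.3054], [0, 1, 12.65, 0.7, 0, 0, -0.3491]]]}}

```text
clock: 12.28
position: [532.6, 83.6, 152.0]
ee_rot: [0.999, -0.05, 0.003, -0.002]
contact_force: [0.1, 4.7, 6.0]
gripper_width: -0.3
grasp_force: 2.8
```

```bash
cat > chk2.py <<'E'
import sys
from h import *
p=arm.camera_params("wrist");i=arm.get_image("wrist");s=arm.read_state();np.set_printoptions(precision=2,suppress=True)
cv2.imwrite(f"pics/{sys.argv[1]}.png",i[...,::-1]);c=np.array([568.2,77.4])
# resample lid top-down, 1 px = 0.25 mm; strip = warm relative to lid
g=np.arange(-44,44.1,.5);X,Y=np.meshgrid(g,g);uv=np.array([proj("wrist",(c[0]+x,c[1]+y,148),p) for x,y in zip(X.ravel(),Y.ravel())]).astype(np.float32).reshape(*X.shape,2)
t=cv2.remap(i,uv[...,0],uv[...,1],1).astype(float);wm=(t[...,0]-t[...,2])/(t.sum(2)/3+20)
wm[X**2+Y**2>44**2]=np.nan;best=[]
for a in np.arange(0,360,.5):
    d=np.radians(a);l=X*np.cos(d)+Y*np.sin(d);w=-X*np.sin(d)+Y*np.cos(d)
    A=(l>4)&(l<42)&(abs(w)<6.5);B=(l>4)&(l<42)&(abs(w)>8)&(abs(w)<12)
    best.append((np.nanmean(wm[A])-np.nanmean(wm[B]),a))
best.sort(reverse=True);print("t",s["clock"],"F",s["contact_force"],"pos",s["position"],"q6",s["joints"][5],"strip",best[:6])
E
python3 chk2.py w9
```

```text
t 12.325 F [-1.21  3.21  6.  ] pos [532.44  83.38 151.95] q6 1.0161394152187824 strip [(np.float64(0.01094132477748521), np.float64(204.5)), (np.float64(0.010920265807953043), np.float64(203.5)), (np.float64(0.01088521750545806), np.float64(204.0)), (np.float64(0.010576145920364717), np.float64(203.0)), (np.float64(0.010547334010564333), np.float64(205.0)), (np.float64(0.010109967294265991), np.float64(205.5))]
```

```bash
cat > chk3.py <<'E'
import sys,json
from h import *
c=np.array([568.2,77.4])
def meas(i,p):
    g=np.arange(-46,46.1,.5);X,Y=np.meshgrid(g,g);uv=np.array([proj("wrist",(c[0]+x,c[1]+y,148),p) for x,y in zip(X.ravel(),Y.ravel())]).astype(np.float32).reshape(*X.shape,2)
    t=cv2.remap(i,uv[...,0],uv[...,1],1).astype(np.float32)
    best=[]
    L=np.arange(5,42,.5)
    for a in np.arange(0,360,.5):
        d=np.radians(a);S=[]
        f=lambda w:cv2.remap(t,((L*np.cos(d)-w*np.sin(d)+46)/.5).astype(np.float32)[None],((L*np.sin(d)+w*np.cos(d)+46)/.5).astype(np.float32)[None],1)[0]
        # warm/bright change across both edges, per sample, robust
        for sg in(1,-1):
            A=f(sg*5.3);B=f(sg*8.7);e=(A-B)/(B+20);S.append(np.median(e[:,0])+2*np.median(e[:,0]-e[:,2]))
        best.append((round(float(min(S)),4),a))
    best.sort(reverse=True);return best[:5]
if __name__=="__main__":
    n=sys.argv[1]
    if n=="old":
        for k,q in(("wrist1","pw1"),("wrist2","pw2"),("w8","pw8")):print(k,meas(cv2.imread(f"pics/{k}.png")[...,::-1].copy(),json.load(open(q+".json"))))
        sys.exit()
    p=arm.camera_params("wrist");i=arm.get_image("wrist");s=arm.read_state();np.set_printoptions(precision=2,suppress=True)
    cv2.imwrite(f"pics/{n}.png",i[...,::-1]);json.dump({k:np.array(v).tolist() for k,v in p.items()},open(f"p{n}.json","w"))
    print("t",s["clock"],"F",s["contact_force"],"pos",s["position"],"q6",s["joints"][5],meas(i,p))
E
python3 chk3.py old; python3 chk3.py w10
```

```text
wrist1 [(0.0363, np.float64(180.0)), (0.0341, np.float64(179.5)), (0.0269, np.float64(179.0)), (0.0242, np.float64(180.5)), (0.0192, np.float64(178.5))]
wrist2 [(0.1071, np.float64(181.0)), (0.1039, np.float64(180.5)), (0.0992, np.float64(180.0)), (0.0991, np.float64(181.5)), (0.098, np.float64(179.5))]
w8 [(0.0593, np.float64(278.0)), (0.057, np.float64(278.5)), (0.0567, np.float64(277.5)), (0.0548, np.float64(279.0)), (0.0533, np.float64(277.0))]
t 12.375 F [-1.47  3.58  6.3 ] pos [532.43  83.4  151.96] q6 1.0141143035405316 [(0.0615, np.float64(290.5)), (0.0604, np.float64(291.0)), (0.0594, np.float64(290.0)), (0.0565, np.float64(291.5)), (0.0538, np.float64(292.0))]
```

>>> {"fn": "servo_tool", "kwargs": {"rows": [[[0, 0, 1.61, 0.8, 0, 0, -0.0436], [0, 0.1, 3.22, 1.1, 0, 0, -0.0873], [0, 0.3, 4.83, 1.2, 0, 0, -0.1309], [0, 0.6, 6.42, 1.3, 0, 0, -0.1745], [0, 0.9, 8.01, 1.4, 0, 0, -0.2182], [0, 1.3, 9.58, 1.5, 0, 0, -0.2618], [0, 1.7, 11.13, 1.6, 0, 0, -0.3054], [0, 2.2, 12.65, 1.7, 0, 0, -0.3491]]]}}

```text
clock: 13.38
position: [532.6, 70.3, 151.0]
ee_rot: [0.992, 0.125, 0.002, -0.001]
contact_force: [-4.4, 3.6, 11.8]
gripper_width: -0.2
grasp_force: 5.6
```

```bash
python3 chk3.py w11
```

```text
t 13.425 F [-4.02  3.32 11.38] pos [532.56  70.16 150.98] q6 1.388768349709058 [(0.0591, np.float64(309.5)), (0.059, np.float64(310.0)), (0.0583, np.float64(310.5)), (0.0581, np.float64(311.0)), (0.0569, np.float64(309.0))]
```

>>> {"fn": "servo_tool", "kwargs": {"rows": [[[0, -0.3, 1.61, -0.2, 0, 0, -0.0436], [0, -0.5, 3.22, -0.1, 0, 0, -0.0873], [0, -0.4, 4.83, 0, 0, 0, -0.1309], [0, -0.2, 6.42, 0.1, 0, 0, -0.1745], [0, 0.1, 8.01, 0.3, 0, 0, -0.2182], [0, 0.5, 9.58, 0.4, 0, 0, -0.2618], [0, 0.9, 11.13, 0.5, 0, 0, -0.3054], [0, 1.4, 12.65, 0.6, 0, 0, -0.3491], [0, 2, 14.16, 0.7, 0, 0, -0.3927], [0, 2.7, 15.64, 0.8, 0, 0, -0.4363]]]}}

```text
clock: 14.68
position: [538.9, 55.4, 150.1]
ee_rot: [0.942, 0.336, 0.002, -0.0]
contact_force: [-4.1, 3.1, 13.0]
gripper_width: -0.4
grasp_force: 5.4
```

```bash
python3 chk3.py w12
```

```text
t 14.725 F [-3.11  1.96 11.3 ] pos [539.    55.2  150.12] q6 1.8559528489132415 [(0.0715, np.float64(337.0)), (0.0702, np.float64(336.5)), (0.0687, np.float64(337.5)), (0.0651, np.float64(336.0)), (0.0639, np.float64(338.0))]
```

>>> {"fn": "servo_tool", "kwargs": {"rows": [[[0, -0.2, 1.61, -0.3, 0, 0, -0.0436], [0, -0.2, 3.22, -0.3, 0, 0, -0.0873], [0, -0.1, 4.83, -0.2, 0, 0, -0.1309], [0, 0.2, 6.42, -0.1, 0, 0, -0.1745], [0, 0.5, 8.01, 0, 0, 0, -0.2182], [0, 0.9, 9.58, 0.1, 0, 0, -0.2618], [0, 0.9, 9.58, 0.1, 0, 0, -0.2618]]]}}

```text
clock: 15.6
position: [545.8, 48.3, 149.8]
ee_rot: [0.89, 0.456, 0.002, 0.0]
contact_force: [-3.4, 1.2, 8.6]
gripper_width: -0.4
grasp_force: 4.5
```

```bash
python3 chk3.py w13
```

```text
t 15.65 F [-3.6   1.25 10.54] pos [545.75  48.27 149.75] q6 2.132231769769411 [(0.0812, np.float64(352.5)), (0.08, np.float64(352.0)), (0.0797, np.float64(353.0)), (0.0768, np.float64(351.5)), (0.0759, np.float64(353.5))]
```

>>> {"fn": "servo_tool", "kwargs": {"rows": [[[0, 0, 0, -2, 0, 0, 0], [0, 0, 0, -6, 0, 0, 0], [0, 0, 0, -20, 0, 0, 0], [0, 0, 0, -40, 0, 0, 0], [0, 0, 0, -60, 0, 0, 0], [0, 0, 0, -60, 0, 0, 0], [0, 0, 0, -60, 0, 0, 0]]]}}

```text
clock: 16.52
position: [544.0, 47.6, 206.9]
ee_rot: [0.89, 0.455, -0.0, -0.0]
contact_force: [-0.6, -0.4, -0.1]
gripper_width: -0.1
grasp_force: 0.0
```

```bash
python3 chk3.py w14; python3 - <<'E'
import cv2
from bench import arm
i=cv2.imread("pics/w14.png");cv2.imwrite("pics/w14b.png",cv2.resize(i,(800,600),interpolation=cv2.INTER_CUBIC))
for n in("scene","side"):cv2.imwrite(f"pics/{n}14.png",arm.get_image(n)[...,::-1])
E
```

```text
t 16.575 F [ 0.22 -0.36 -0.87] pos [543.9   47.5  206.59] q6 2.1320794692313396 [(0.0677, np.float64(352.5)), (0.0664, np.float64(353.0)), (0.0636, np.float64(352.0)), (0.0635, np.float64(353.5)), (0.0599, np.float64(354.0))]
```

View pics/w14b.png

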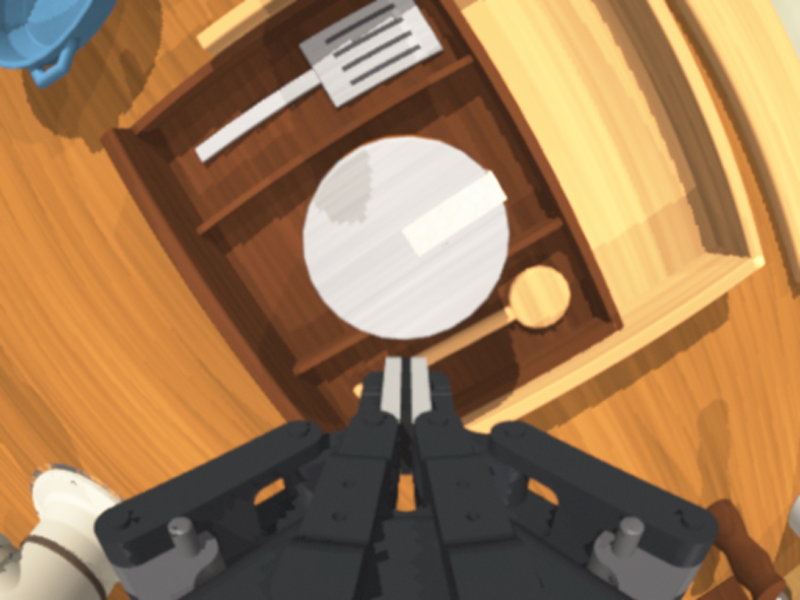

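```bash
python3 - <<'E'
from h import *
import json
np.set_printoptions(precision=1,suppress=True)
p=json.load(open("pw14.json"));a=lambda x,y,z=148:at("wrist",(x*.64-.18,y*.64-.18),z,p)
def L(n,u,v,z):
    P,Q=a(*u,z),a(*v,z);d=Q-P;print(n,P,Q,np.linalg.norm(d),"ang",np.degrees(np.arctan2(d[1],d[0])))
L("strip",(410,244.5),(498.5,187),148);L("s edge1",(402,233),(490,171),148);L("s edge2",(418,256),(507,203),148)
L("part1",(200,230),(470,62),40);L("part2",(297,370),(562,224),40);L("back",(618,325),(450,12),44);L("lip",(330,430),(105,137),72)
E
```

```text
strip [568.1  74.5 148. ] [614.6  73.  148. ] 46.556812326835185 ang -1.866901171286446
s edge1 [568.2  80.7 148. ] [615.4  80.9 148. ] 47.2081859426445 ang 0.2151900373629248
s edge2 [567.9  68.2 148. ] [613.8  64.9 148. ] 46.01324985635861 ang -4.051509811944167
part1 [442.2 155.7  40. ] [661.2 134.5  40. ] 220.06809289824835 ang -5.529432966592283
part2 [432.1  29.6  40. ] [651.9   7.7  40. ] 220.9201105914877 ang -5.672281886666678
back [650.6 -83.1  44. ] [670.3 169.9  44. ] 253.69057618740632 ang 85.55636739782466
lip [435.9 -12.7  72. ] [439.4 248.2  72. ] 260.94452390758414 ang 89.24814106271488
```

```bash
python3 - <<'E'
import chk3
from h import *
import json
for k,q,a0 in(("wrist1","pw1",179),("w8","pw8",280),("w14","pw14",356)):
    i=cv2.imread(f"pics/{k}.png")[...,::-1].copy().astype(np.float32);p=json.load(open(q+".json"));c=np.array([567.5,76.])
    F=[]
    for a in np.arange(a0-7,a0+7.1,.5):
        d=np.radians(a)
        for o in np.arange(-4,4.1,.5):
            L=np.arange(6,40,1.);S=[]
            def f(w):
                uv=np.array([proj("wrist",(c[0]+l*np.cos(d)-w*np.sin(d),c[1]+l*np.sin(d)+w*np.cos(d),148),p) for l in L]).astype(np.float32)
                return cv2.remap(i,uv[None,:,0],uv[None,:,1],1)[0]
            for sg in(1,-1):
                A=f(o+sg*5.8);B=f(o+sg*8.2);e=(A-B)/(B+20);S.append(np.mean(e[:,0])+2*np.mean(e[:,0]-e[:,2]))
            F.append((min(S),a,o))
    F.sort(reverse=True);T=np.array(F[:8]);w=T[:,0];print(k,np.round(T[:5],3).tolist(),"avg",(T[:,1]*w).sum()/w.sum(),(T[:,2]*w).sum()/w.sum())
E
```

```text
wrist1 [[0.029, 182.5, -2.5], [0.028, 178.5, -1.0], [0.027, 185.0, -3.5], [0.027, 181.0, -2.0], [0.027, 180.0, -1.5]] avg 181.51199134269802 -2.1300339114707256
w8 [[0.054, 279.0, 0.5], [0.052, 280.0, 0.0], [0.052, 280.5, 0.0], [0.052, 281.5, -0.5], [0.051, 278.5, 0.5]] avg 279.6963072710887 0.12502494265216557
w14 [[0.069, 359.0, -1.0], [0.067, 357.5, -0.5], [0.064, 360.0, -1.5], [0.064, 358.0, -0.5], [0.063, 356.5, 0.0]] avg 358.912035406193 -0.9904843515048313
```

>>> {"fn": "servo_tool", "kwargs": {"rows": [[[0, -20, 0, 10, 0, 0, 0], [0, -39, 0, 25, 0, 0, 0], [0, -39, 0, 40, 0, 0, 0], [0, -39, 0, 40, 0, 0, 0], [0, -39, 0, 40, 0, 0, 0]]]}}

```text
clock: 17.3
position: [522.5, 16.5, 167.7]
ee_rot: [0.89, 0.456, 0.0, 0.0]
contact_force: [-0.9, 0.3, -0.3]
gripper_width: -0.1
grasp_force: 0.0
```

```bash
python3 chk3.py w15; python3 - <<'E'
from h import *
import json
p=json.load(open("pw15.json"));i=cv2.imread("pics/w15.png")
# top-down rectified 150x150 mm at z=148, 4 px/mm, around (567.5,76); up = +x world? use u=x, v=y
g=np.arange(-65,65,.25);X,Y=np.meshgrid(g,g)
uv=np.array([proj("wrist",(567.5+x,76+y,148),p) for x,y in zip(X.ravel(),Y.ravel())]).astype(np.float32).reshape(*X.shape,2)
cv2.imwrite("pics/r15.png",cv2.remap(i,uv[...,0],uv[...,1],2))
E
```

```text
t 17.35 F [0.33 0.43 0.67] pos [522.5   16.55 167.92] q6 2.1740892503235543 [(0.0773, np.float64(353.0)), (0.0731, np.float64(355.0)), (0.0728, np.float64(353.5)), (0.0718, np.float64(354.0)), (0.0715, np.float64(354.5))]
```

View pics/r15.png

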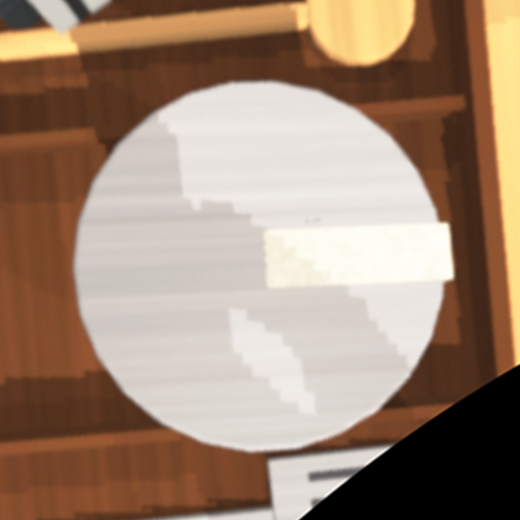

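Rectified from overhead, the strip runs from (266,259) to (452,250), about -2.8°. The drawer partitions lie at about -5.4°, so the label is square within about 2–3°. Next I go to the front board to push the drawer.

>>> {"fn": "servo_tool", "kwargs": {"rows": [[[0, -2, -20, -20, 0, 0, 0.15], [0, -6, -50, -40, 0, 0, 0.33], [0, -10, -85, -40, 0, 0, 0.51], [0, -14, -120, -40, 0, 0, 0.69], [0, -19.5, -157, -40, 0, 0, 0.87], [0, -19.5, -157, -40, 0, 0, 1.05], [0, -19.5, -157, -40, 0, 0, 1.23], [0, -19.5, -157, -40, 0, 0, 1.41], [0, -19.5, -157, -40, 0, 0, 1.59], [0, -19.5, -157, -40, 0, 0, 1.77]]]}}

```text
clock: 18.6
position: [383.5, 92.7, 208.2]
ee_rot: [0.915, -0.403, 0.0, -0.001]
contact_force: [0.8, 0.0, 0.2]
gripper_width: -0.1
grasp_force: 0.0
```

>>> {"fn": "servo_tool", "kwargs": {"rows": [[[0, 0, 0, 0, 0, 0, 0.17], [0, 0, 0, 0, 0, 0, 0.34], [0, 0, 0, 0, 0, 0, 0.51], [0, 0, 0, 0, 0, 0, 0.68], [0, 0, 0, 0, 0, 0, 0.834], [0, 0, 0, 0, 0, 0, 0.834], [0, 0, 0, 0, 0, 0, 0.834]]]}}

```text
clock: 19.48
position: [383.2, 92.4, 207.8]
ee_rot: [-0.676, 0.737, -0.0, 0.0]
contact_force: [0.1, -0.5, -0.1]
gripper_width: -0.1
grasp_force: 0.0
```

```bash
python3 - <<'E'
from h import *
import json
p=arm.camera_params("wrist");i=arm.get_image("wrist");s=arm.read_state();np.set_printoptions(precision=3,suppress=True)
from scipy.spatial.transform import Rotation as R
print(s["clock"],s["position"],s["joints"],R.from_quat(s["ee_rot"]).as_matrix())
E
```

```text
19.525 [383.147  92.335 207.762] [ 0.654  0.    -0.548  0.    -1.021 -0.74 ] [[-0.086 -0.996  0.001]
 [-0.996  0.086  0.   ]
 [-0.    -0.    -1.   ]]
```

>>> {"fn": "servo_tool", "kwargs": {"rows": [[[0, 0, 0, 40, 0, 0, 0], [0, 0, 0, 85, 0, 0, 0], [0, 0, 0, 130, 0, 0, 0], [0, 0, 0, 155, 0, 0, 0], [0, 0, 0, 162, 0, 0, 0], [0, 0, -6, 162, 0, 0, 0], [0, 0, -12, 162, 0, 0, 0], [0, 0, -16, 162, 0, 0, 0], [0, 0, -19, 162, 0, 0, 0]]]}}

```text
clock: 20.65
position: [402.6, 90.6, 46.1]
ee_rot: [-0.675, 0.738, -0.0, 0.001]
contact_force: [-0.1, 0.8, -0.3]
gripper_width: -0.3
grasp_force: 0.0
```

>>> {"fn": "servo_tool", "kwargs": {"rows": [[[0, 0, -3, 0, 0, 0, 0], [0, 0, -6, 0, 0, 0, 0], [0, 0, -9, 0, 0, 0, 0], [0, 0, -12, 0, 0, 0, 0], [0, 0, -15, 0, 0, 0, 0], [0, 0, -18, 0, 0, 0, 0]]]}}

```text
clock: 21.4
position: [418.7, 88.7, 45.6]
ee_rot: [-0.675, 0.738, 0.001, -0.001]
contact_force: [-4.9, 2.4, 3.8]
gripper_width: 0.3
grasp_force: 2.7
```

>>> {"fn": "servo_tool", "kwargs": {"rows": [[[0, 0, -3, 0, 0, 0, 0], [0, 0, -6, 0, 0, 0, 0], [0, 0, -9, 0, 0, 0, 0], [0, 0, -12, 0, 0, 0, 0], [0, 0, -15, 0, 0, 0, 0], [0, 0, -18, 0, 0, 0, 0], [0, 0, -21, 0, 0, 0, 0], [0, 0, -24, 0, 0, 0, 0], [0, 0, -27, 0, 0, 0, 0], [0, 0, -30, 0, 0, 0, 0]]]}}

```text
clock: 22.65
position: [448.5, 86.1, 45.6]
ee_rot: [-0.675, 0.738, 0.001, -0.001]
contact_force: [-5.7, 2.8, 5.1]
gripper_width: -0.6
grasp_force: 2.7
```

>>> {"fn": "servo_tool", "kwargs": {"rows": [[[0, 0, -3, 0, 0, 0, 0], [0, 0, -6, 0, 0, 0, 0], [0, 0, -9, 0, 0, 0, 0], [0, 0, -12, 0, 0, 0, 0], [0, 0, -15, 0, 0, 0, 0], [0, 0, -18, 0, 0, 0, 0], [0, 0, -21, 0, 0, 0, 0], [0, 0, -24, 0, 0, 0, 0], [0, 0, -27, 0, 0, 0, 0], [0, 0, -30, 0, 0, 0, 0]]]}}

```text
clock: 23.9
position: [478.2, 83.4, 45.5]
ee_rot: [-0.675, 0.738, 0.001, -0.001]
contact_force: [-5.1, 2.5, 4.4]
gripper_width: 0.1
grasp_force: 2.7
```

```bash
python3 - <<'E'
from h import *
import json
p=arm.camera_params("wrist");i=arm.get_image("wrist");s=arm.read_state();print(s["clock"],s["position"],s["contact_force"])
cv2.imwrite("pics/w20.png",i[...,::-1]);d=arm.get_image("side");cv2.imwrite("pics/side20.png",d[...,::-1])
E
```

```text
23.95 [478.73886266  83.45496986  45.54689745] [-4.33039323  0.67489527  2.9704028 ]
```

>>> {"fn": "servo_tool", "kwargs": {"rows": [[[0, 0, -2, 0, 0, 0, 0], [0, 0, -4, 0, 0, 0, 0], [0, 0, -6, 0, 0, 0, 0], [0, 0, -8, 0, 0, 0, 0], [0, 0, -9.5, 0, 0, 0, 0], [0, 0, -11, 0, 0, 0, 0]]]}}

```text
clock: 24.75
position: [489.3, 82.4, 45.4]
ee_rot: [-0.675, 0.738, 0.001, -0.001]
contact_force: [-6.1, 2.7, 4.6]
gripper_width: 0.2
grasp_force: 2.6
```

>>> {"fn": "servo_tool", "kwargs": {"rows": [[[0, 0, -1.5, 0, 0, 0, 0], [0, 0, -3, 0, 0, 0, 0], [0, 0, -4.5, 0, 0, 0, 0], [0, 0, -6, 0, 0, 0, 0]]]}}

```text
clock: 25.25
position: [495.3, 81.9, 45.4]
ee_rot: [-0.675, 0.738, 0.001, -0.001]
contact_force: [-4.8, 2.5, 4.2]
gripper_width: 0.1
grasp_force: 2.6
```

>>> {"fn": "servo_tool", "kwargs": {"rows": [[[0, 0, -1.5, 0, 0, 0, 0], [0, 0, -3, 0, 0, 0, 0], [0, 0, -4.5, 0, 0, 0, 0], [0, 0, -6, 0, 0, 0, 0]]]}}

```text
clock: 25.75
position: [501.3, 81.4, 45.4]
ee_rot: [-0.675, 0.738, 0.001, -0.001]
contact_force: [-4.6, 2.1, 3.7]
gripper_width: 0.0
grasp_force: 2.6
```

Travel so far is about 92 mm and the stop hasn't been reached, so I keep easing it in.

>>> {"fn": "servo_tool", "kwargs": {"rows": [[[0, 0, -1, 0, 0, 0, 0], [0, 0, -2, 0, 0, 0, 0], [0, 0, -3, 0, 0, 0, 0], [0, 0, -4, 0, 0, 0, 0], [0, 0, -5, 0, 0, 0, 0]]]}}

```text
clock: 26.38
position: [506.2, 81.0, 45.4]
ee_rot: [-0.675, 0.738, 0.001, -0.001]
contact_force: [-4.2, 2.2, 5.2]
gripper_width: -0.1
grasp_force: 2.6
```

>>> {"fn": "servo_tool", "kwargs": {"rows": [[[0, 0, -1, 0, 0, 0, 0], [0, 0, -2, 0, 0, 0, 0], [0, 0, -3, 0, 0, 0, 0], [0, 0, -4, 0, 0, 0, 0], [0, 0, -5, 0, 0, 0, 0]]]}}

```text
clock: 27.0
position: [511.2, 80.5, 45.5]
ee_rot: [-0.675, 0.738, 0.001, -0.001]
contact_force: [-4.0, 1.6, 4.5]
gripper_width: -0.2
grasp_force: 2.6
```

>>> {"fn": "servo_tool", "kwargs": {"rows": [[[0, 0, -1, 0, 0, 0, 0], [0, 0, -2, 0, 0, 0, 0], [0, 0, -3, 0, 0, 0, 0], [0, 0, -4, 0, 0, 0, 0]]]}}

```text
clock: 27.5
position: [512.6, 80.3, 45.4]
ee_rot: [-0.675, 0.738, 0.002, -0.003]
contact_force: [-15.0, 7.9, 12.7]
gripper_width: -0.2
grasp_force: 7.9
```

>>> {"fn": "servo_tool", "kwargs": {"rows": [[[0, 0, -1, 0, 0, 0, 0], [0, 0, -2, 0, 0, 0, 0], [0, 0, -3, 0, 0, 0, 0], [0, 0, -4, 0, 0, 0, 0]]]}}

```text
clock: 28.0
position: [512.6, 80.1, 45.5]
ee_rot: [-0.675, 0.738, 0.004, -0.006]
contact_force: [-26.6, 14.9, 20.7]
gripper_width: -0.1
grasp_force: 14.2
```

The drawer is at its stop: position holds at 512.6 while the force rises. I back off and check.

>>> {"fn": "servo_tool", "kwargs": {"rows": [[[0, 0, 4, 0, 0, 0, 0], [0, 0, 8, 0, 0, 0, 0], [0, 0, 20, 0, 0, 0, 0], [0, 0, 50, 0, 0, 0, 0], [0, 0, 60, -40, 0, 0, 0], [0, 0, 60, -100, 0, 0, 0], [0, 0, 60, -160, 0, 0, 0], [0, 0, 20, -210, 0, 0, 0], [0, 0, -20, -240, 0, 0, 0], [0, 0, -20, -240, 0, 0, 0]]]}}

```text
clock: 29.25
position: [543.3, 78.4, 287.4]
ee_rot: [-0.675, 0.738, -0.001, 0.003]
contact_force: [-0.5, 0.4, -0.4]
gripper_width: 0.1
grasp_force: 0.0
```

```bash
python3 - <<'E'
from h import *
import json
p=arm.camera_params("wrist");i=arm.get_image("wrist");s=arm.read_state();print(s["clock"],s["position"],s["contact_force"])
d=arm.get_image("scene")[140:310,170:350]
c=np.array([567.5,76])+104*np.array([.9962,-.0872])
g=np.arange(-75,75,.3);X,Y=np.meshgrid(g,g);uv=np.array([proj("wrist",(c[0]+x,c[1]+y,148),p) for x,y in zip(X.ravel(),Y.ravel())]).astype(np.float32).reshape(*X.shape,2)
r=cv2.remap(i,uv[...,0],uv[...,1],2)
m=np.zeros((590,800,3),np.uint8);m[:384,:512]=i;m[:272,512:]=cv2.resize(d,(288,272));q=cv2.resize(r,(300,300));m[285:585,500:800]=q
cv2.imwrite("pics/fin.png",m[...,::-1])
E
```

```text
29.3 [540.87198587  78.22770832 285.28997322] [ 0.08638628 -0.34793259 -0.16357301]
```

View pics/fin.png

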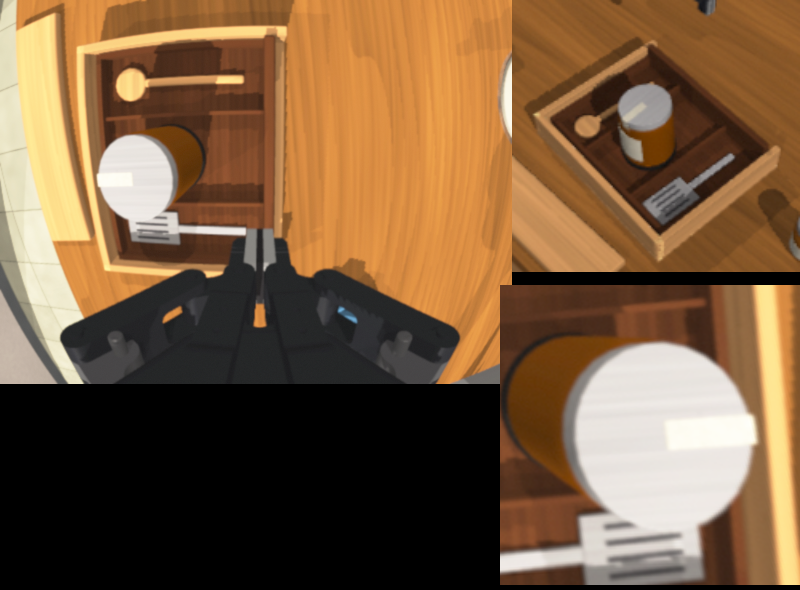

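The drawer is fully home. The strip points to the far end at about (130,180) in the wrist view, square within 1–3°, and nothing else has moved.

```bash
python3 -c "
from bench import arm
print(arm.job_done())"
```

```text
the job is handed in; nothing more can be done
None
```

The label now faces the drawer's far end, about 1–3° off square by my camera measurements; the drawer was then eased home to its stop, and the job was handed in at about 29 s.

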